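# Open the cork box in the cellar

## Task

The plywood cork box standing in the hold-down board on the cellar table has a deep, tight lid. Push the board's slide fully home towards the box so that it holds the box's foot down, then draw the lid straight up until it is clear. Set the lid down gently, open side down, in the middle of the square cork mat (not the round one) and let go, leaving the box foot seated in the board and the slide home.

Things in the scene. Friction and masses are not known exactly. Their poses are not given: they have to be found in the camera images.
- slide (a joint): Position of the steel slide on the hold-down board, in m: 0 drawn back, 0.035 fully home against its stop, its tongue then 20 mm over the near end of the box's foot. It starts at 0 to 0.008, moves along the x axis of point slide_grip, towards the box, needs about 2 N and stays where it is left.
- slide_grip (a point): Point in the slide's upright grip, a dark wooden block 30 mm long (x), 14 mm wide (y) and 42 mm high on the steel slide; it lies on the block's centreline, 17.5 mm below its top, 24.5 mm above the steel. x is the slide direction, towards the box; z is up. It moves with the slide. Pinch across the width from above.
- lid: Box lid, a pale plywood cap open below, 90 (x) by 60 (y) by 64 mm high, walls 3 mm, about 130 g; origin at its centre, half-way up. It is fully down over a 52 mm high inner shell, x along the slide direction; sprung pads resist with about 5 to 9 N until raised 45 mm; clear at 55 mm. Grip across the 60 mm from above. A lower, similar box without a board is a bystander.
- base_foot (a point): Centre of the box's foot, a loose dark wooden plate 140 (x) by 76 (y) by 10 mm that carries the inner shell with the corks. It lies in the hold-down board, its far end under a fixed steel lip, its near end free until the slide is home; held, it rises at most 2 mm. The lid stands on it.
- mat_square: Square cork mat, 140 by 140 mm and 4 mm thick, fixed to the table; the origin is at the centre of its underside on the table top. A round cork mat 140 mm across lies near it.

How it is judged:
By the outcome, as a careful person would: the job done as asked, in the order asked, and still so for the second after the job is handed in, with the robot touching nothing.
It also fails if it takes over 48 s, if anything falls off the work surface, if the arm or the gripper's body presses on something with over 40 N, if the wrist force passes 120 N, or if a joint passes its speed limit or range.

## Robot

A 7-joint arm with a two-finger parallel gripper is mounted at the origin on the work surface. World frame = base frame: x ahead of the robot, y to its left, z up, the work surface at z = 0. Lengths are in mm, angles in rad, forces in N, time in s.
With the tool pointing down it reaches from about 400 to 875 mm from the base axis. Payload 4.4 kg.
Tool frame: the origin (TCP) lies between the finger pads; the fingertips stand ctrl.tcp_to_tips ahead of it and the grasp point (between the pads) lies 8 mm behind it (ctrl.tcp_to_tips is the distance from the TCP to the fingertips, in mm); z points along the fingers, y is the direction in which the jaws open and shut (so a half turn about z gives the same grasp; the last joint's range is limited). The gripper opens to 85 mm and grips with 20 to 120 N. Pads are 22 mm wide; open, the fingers measure 114 mm over their backs; the gripper's body (76 mm by 85 mm) begins 54 mm behind the grasp point. The pads swing forward as they close: fully open they stand 13 mm farther back than shut.
Start: joints at [1.121, 0.628, 0.038, 1.517, -0.027, 0.996, -0.02], TCP at [243.418, -602.715, 242.313] pointing down, gripper open.
Joint ranges: [-3.06, 3.06], [-0.37, 2.12], [-1.25, 1.32], [0.18, 2.47], [-1.1, 4.24], [0.23, 1.98], [-2.94, 2.94]. Speed limits (rad/s): [2.57, 2.57, 3.14, 3.14, 3.14, 3.14, 3.14].

## Interface

Orientations are given as [roll, pitch, yaw] about the fixed x, y, z axes, in that order (R = Rz(yaw) Ry(pitch) Rx(roll)).
In Python, from cell import ctrl gives the robot as it stands.
- The arm moves only by the tool send_rows, never from a script. Its argument "rows" is a list of rows, each an object of numbers: "x", "y", "z": the shift along the world's x, y, z in cm; "roll": the turn about the world's z in degrees; "claw": the closure, from 0 (fully open) to 1 (shut). A call has 1 to 5 rows; each row is the pose to reach, as a shift and turn from the pose commanded when the call began; what a row does not reach only later rows make up. A row lasts 1/12 s, in which the tool goes at most 41.7 mm and 7.16 degrees, less where a joint would pass 70% of its speed; a pose out of reach is approached as far as the arm can. A call with a gripper value outside its range is refused whole. The fingers move at their own pace and stop on an object; the grip force is fixed at half the most. Time passes only in rows, so rows that repeat a pose let the fingers close. It gives the time, the measured TCP pose, the force and the opening at its end, in the units of the state.
- ctrl.read_state(): the state, without advancing time (a new reading comes with each control period).
- ctrl.get_image(name): name is "scene" or "top" or "wrist"; returns (picture, depth): 480x640x3 uint8, blue, green, red; 480x640 float32, mm along the optical axis (not along the pixel's ray), 0 where there is no reading.
- ctrl.get_calibration(name): a dict with "intrinsics" (3x3 intrinsics, pixels), "dist_coeffs" ([k1, k2, p1, p2, k3] as OpenCV has them; the pictures are not rectified), "T" (4x4, takes a point from camera to world coordinates). Camera axes: x right, y down, z forward; pixel columns grow to the right and rows downward; lengths in mm; the calibration is good to about 2 mm. A picture is of the moment at which its call begins: read the wrist's pose just before it. get_calibration takes no time and is no camera call; for the wrist camera it gives the pose at the moment of the call.
- ctrl.finish_job(): hands the job in, once; it reports no verdict.
Trained networks look in the newest picture that a camera, given by its name, has taken for a name from the list of things; names that differ only in an ending like _2 or _b are one class to them, and where a whole thing is asked for, a point or a joint stands for the part that bears it (a point fixed in the world has none). Each returns a list of dicts, best first, with "confidence" (0 to 1); they miss things now and then, are a little off and sometimes report something else, mostly with a low value. They report only what shows in the picture. A call takes as long as a camera call.
- ctrl.recognise(camera, query): "uv" ([column, row] in pixels, amid what is visible of it).
- ctrl.regions_of(camera, query): "region" (480x640 bool, what is visible of it) and "uv" ([column, row] in pixels, amid what is visible of it).
- ctrl.place_of(camera, query): "uv" ([column, row] in pixels: a listed point, or the origin of a listed thing).
The state is a dict: "clock": time; "qpos": joint angles; "qd": joint speeds; "tau": joint torques, N m; "eef_pos": TCP position; "tool_rot": TCP orientation; "force": force on the tool from outside, world axes, zero at the start; "torque": the same for the moment, N m; "width": finger opening in mm.
Only numpy, scipy, OpenCV 4.12 (cv2) and the standard library are available. Lean on these libraries where they do the work, as an engineer would, in place of code of your own. Each camera call takes 0.05 s, during which the arm holds its last target. There are 200 camera calls.

## Working session

There is one attempt and no reset: what is moved stays moved. The work goes in short steps, Python scripts to look and compute and a tool call to move; the robot and the scene stay as the last step left them, time stands still between calls to the robot, and variables do not carry over. Pictures are saved under pics/ and viewed, on a budget of 10 in all, crops included, one or two more only if the job needs it, and the job is handed in when it is done.

Besides the shell and the picture viewer there is one more tool, called after "Emit:" as name(argument=value, ...), one argument or row to a line, values as JSON. send_rows: Moves the arm, as the interface text tells. Its arguments: {"type":"object","properties":{"rows":{"type":"array"}},"required":["rows"]}

```bash
mkdir -p pics; ls; cat > h.py <<'E'
import numpy as np, cv2
from cell import ctrl
def shot(n):
    c=ctrl.get_calibration(n); im,d=ctrl.get_image(n); return im,d,c
def world(c,uv,depth=None,z=None):
    K=np.array(c["intrinsics"]);D=np.array(c["dist_coeffs"]);T=np.array(c["T"])
    uv=np.array(uv,float).reshape(-1,1,2)
    p=cv2.undistortPoints(uv,K,D).reshape(-1,2); r=np.c_[p,np.ones(len(p))]
    if depth is not None: P=r*np.reshape(depth,(-1,1)); return P@T[:3,:3].T+T[:3,3]
    R=r@T[:3,:3].T; s=(z-T[2,3])/R[:,2]; return T[:3,3]+R*s[:,None]
def med(d,uv,k=2):
    u,v=np.round(uv).astype(int); a=d[max(v-k,0):v+k+1,max(u-k,0):u+k+1]; a=a[a>0]; return np.median(a) if len(a) else 0
E
python3 - <<'E'
from h import *
s=ctrl.read_state(); print({k:np.round(v,3).tolist() for k,v in s.items()}, ctrl.tcp_to_tips)
for n in("scene","top"):
    im,d,c=shot(n); cv2.imwrite(f"pics/{n}0.png",im); print(n,np.round(np.array(c["T"])[:3,3]))
    for q in("slide_grip","lid","base_foot","mat_square"):
        for r in ctrl.place_of(n,q)[:3]:
            dd=med(d,r["uv"]); print(q,round(r["confidence"],2),np.round(r["uv"]),np.round(world(c,r["uv"],dd)[0]) if dd else None)
E
```

```text
pics
{'clock': 0.0, 'qpos': [1.121, 0.629, 0.038, 1.518, -0.027, 0.996, -0.02], 'qd': [0.001, 0.001, 0.002, 0.001, 0.0, 0.001, -0.0], 'tau': [-0.0, -56.341, 1.226, -19.345, 0.011, 0.011, -0.0], 'eef_pos': [243.188, -602.137, 241.407], 'tool_rot': [-3.14, 0.0, 0.384], 'force': [0.104, 0.467, 0.524], 'torque': [0.002, -0.03, -0.003], 'width': 85.602} 11.0
scene [ 807. -382.  737.]
slide_grip 0.86 [357. 143.] [458. 207.  70.]
lid 0.76 [411. 178.] [594. 182.  85.]
base_foot 0.82 [407. 190.] [593. 179.  56.]
mat_square 0.91 [312. 296.] [575. -82.   4.]
top [396. -22. 856.]
slide_grip 0.68 [164. 327.] [456. 211.  76.]
lid 0.89 [166. 249.] [576. 204.  86.]
mat_square 0.95 [342. 246.] [578. -75.   4.]
```

View pics/scene0.png

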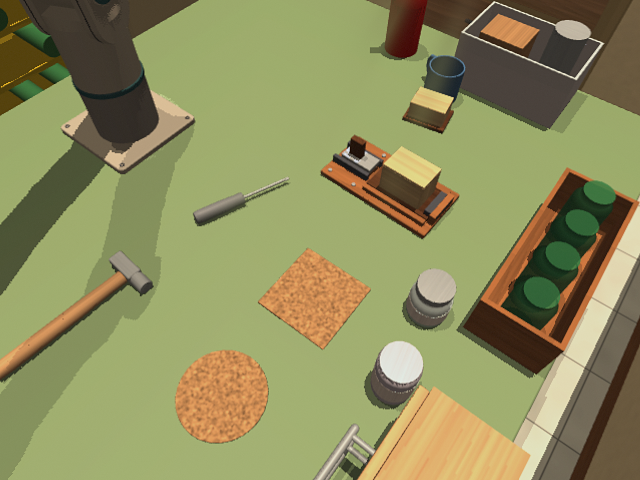

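View pics/top0.png

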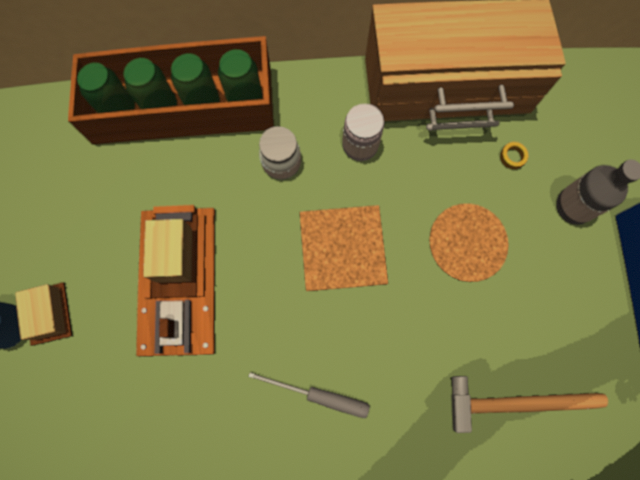

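The scene view shows the board at about (390,185) with the slide block at (357,148) and the lid at (411,175). The square mat is at (314,297), the round one at (222,395), and the bystander box at (430,108). The top view agrees, with the block at (167,327), lid at (165,250) and square mat at (343,247). Next I fit the sizes and yaws from depth.

```bash
python3 - <<'E'
from h import *
def rect(P):
    (cx,cy),(w,h),a=cv2.minAreaRect(P[:,:2].astype(np.float32)); 
    if w<h: w,h,a=h,w,a+90
    return np.round([cx,cy,w,h,(a+90)%180-90],1)
vv,uu=np.mgrid[0:480,0:640]
for n in("top","scene"):
    im,d,c=shot(n); m=d>0
    W=world(c,np.c_[uu[m],vv[m]],d[m])
    def box(x,y,r,z0,z1): return W[(abs(W[:,0]-x)<r[0])&(abs(W[:,1]-y)<r[1])&(W[:,2]>z0)&(W[:,2]<z1)]
    P=box(580,200,(70,60),60,130); zt=np.percentile(P[:,2],90); Q=P[P[:,2]>zt-4]; print(n,"lid",zt,rect(Q),len(Q))
    P=box(456,208,(40,40),50,130); zt=np.percentile(P[:,2],90); Q=P[P[:,2]>zt-4]; print(n,"grip",zt,rect(Q),len(Q), "all",rect(P))
    for q in("mat_square","lid","slide_grip"):
        for r in ctrl.regions_of(n,q)[:2]:
            M=r["region"]&m; X=world(c,np.c_[uu[M],vv[M]],d[M]); zt=np.percentile(X[:,2],90 if q!="mat_square" else 50); Q=X[abs(X[:,2]-zt)<4]; print(n,q,round(r["confidence"],2),"z",round(zt,1),rect(Q),len(Q))
    print("maxz",[ (x,round(box(x,200,(20,60),-5,200)[:,2].max())) for x in range(420,720,40)])
E
```

```text
top lid 88.03649687831319 [579.4 209.   89.7  59.6  -2. ] 1998
top grip 77.05748128629513 [456.3 212.3  29.2  14.6  -2. ] 165 all [456.6 212.9  30.   14.8  -0. ]
top mat_square 0.57 z 4.3 [ 5.783e+02 -7.610e+01  1.418e+02  1.414e+02  5.000e-01] 6465
top mat_square 0.25 z 34.2 [467.1 212.7  70.1  37.4  -2.3] 679
top lid 0.59 z 87.9 [579.6 208.8  90.2  59.2  -2.1] 1979
top slide_grip 0.78 z 74.9 [456.3 212.9  29.4  14.8  -0. ] 178
maxz [(420, 36), (460, 79), (500, 37), (540, 90), (580, 91), (620, 91), (660, 38), (700, 5)]
scene lid 87.31085326867594 [579.2 208.7  90.9  62.6  -2.3] 1212
scene grip 76.04745396965475 [4.551e+02 2.133e+02 2.970e+01 1.710e+01 1.000e-01] 87 all [4.558e+02 2.133e+02 3.100e+01 1.710e+01 1.000e-01]
scene mat_square 0.73 z 3.9 [575.2 -75.  143.2 142.1 -89.2] 5927
scene lid 0.65 z 87.0 [579.3 208.6  90.8  62.3  -2.4] 1210
scene slide_grip 0.73 z 73.3 [457.6 212.2  27.8  17.1 -14.6] 93
maxz [(420, 36), (460, 78), (500, 36), (540, 89), (580, 89), (620, 89), (660, 38), (700, 4)]
```

Emit:
send_rows(
  rows=[
    {"x": 9,"y": 18,"z": 0,"roll": -24},
    {"x": 9,"y": 18,"z": 0,"roll": -24},
    {"x": 9,"y": 18,"z": 0,"roll": -24},
    {"x": 9,"y": 18,"z": 0,"roll": -24},
    {"x": 9,"y": 18,"z": 0,"roll": -24},
  ],
)

```text
$.rows[0]: bad value
```

Emit:
send_rows(
  rows=[
    {"x": 9,"y": 18,"z": 0},
    {"x": 9,"y": 18,"z": 0},
    {"x": 9,"y": 18,"z": 0},
    {"x": 9,"y": 18,"z": 0},
    {"x": 9,"y": 18,"z": 0},
  ],
)

```text
$.rows[0]: bad value
```

Emit:
send_rows(
  rows=[
    {"x": 9,"y": 18,"z": 0,"roll": -24,"claw": 0},
    {"x": 9,"y": 18,"z": 0,"roll": -24,"claw": 0},
    {"x": 9,"y": 18,"z": 0,"roll": -24,"claw": 0},
    {"x": 9,"y": 18,"z": 0,"roll": -24,"claw": 0},
    {"x": 9,"y": 18,"z": 0,"roll": -24,"claw": 0},
  ],
)

```text
clock: 1.32
eef_pos: [334.8, -419.7, 242.4]
tool_rot: [-3.141, -0.0, -0.036]
force: [0.2, -0.4, 0.6]
width: 85.4
```

Emit:
send_rows(
  rows=[
    {"x": 9,"y": 18,"z": 0,"roll": 0,"claw": 0},
    {"x": 9,"y": 18,"z": 0,"roll": 0,"claw": 0},
    {"x": 9,"y": 18,"z": 0,"roll": 0,"claw": 0},
    {"x": 9,"y": 18,"z": 0,"roll": 0,"claw": 0},
    {"x": 9,"y": 18,"z": 0,"roll": 0,"claw": 0},
  ],
)

```text
clock: 1.73
eef_pos: [424.7, -239.6, 242.6]
tool_rot: [-3.141, -0.001, -0.033]
force: [0.8, -0.5, -0.2]
width: 85.0
```

Emit:
send_rows(
  rows=[
    {"x": 3,"y": 20,"z": 0,"roll": 0,"claw": 0},
    {"x": 3,"y": 20,"z": 0,"roll": 0,"claw": 0},
    {"x": 3,"y": 20,"z": 0,"roll": 0,"claw": 0},
    {"x": 3,"y": 20,"z": 0,"roll": 0,"claw": 0},
    {"x": 3,"y": 20,"z": 0,"roll": 0,"claw": 0},
  ],
)

```text
clock: 2.15
eef_pos: [453.6, -39.7, 242.6]
tool_rot: [-3.141, -0.001, -0.033]
force: [0.2, -0.1, -0.3]
width: 85.2
```

Emit:
send_rows(
  rows=[
    {"x": -1,"y": 20,"z": 0,"roll": 0,"claw": 0},
    {"x": -1,"y": 20,"z": 0,"roll": 0,"claw": 0},
    {"x": -1,"y": 20,"z": 0,"roll": 0,"claw": 0},
    {"x": -1,"y": 20,"z": 0,"roll": 0,"claw": 0},
    {"x": -1,"y": 20,"z": 0,"roll": 0,"claw": 0},
  ],
)

```text
clock: 2.57
eef_pos: [442.9, 160.8, 242.6]
tool_rot: [-3.14, -0.001, -0.033]
force: [0.5, 0.0, -0.4]
width: 85.7
```

Emit:
send_rows(
  rows=[
    {"x": 1.3,"y": 5.2,"z": -6,"roll": 0,"claw": 0},
    {"x": 1.3,"y": 5.2,"z": -6,"roll": 0,"claw": 0},
    {"x": 1.3,"y": 5.2,"z": -6,"roll": 0,"claw": 0},
    {"x": 1.3,"y": 5.2,"z": -6,"roll": 0,"claw": 0},
  ],
)

```text
clock: 2.9
eef_pos: [455.3, 210.2, 180.7]
tool_rot: [3.14, 0.003, -0.032]
force: [-0.4, -0.9, 0.4]
width: 85.5
```

```bash
cat > w.py <<'E'
from h import *
def rect(P):
    (cx,cy),(w,h),a=cv2.minAreaRect(P[:,:2].astype(np.float32)); 
    if w<h: w,h,a=h,w,a+90
    return np.round([cx,cy,w,h,(a+90)%180-90],1)
vv,uu=np.mgrid[0:480,0:640]
def cloud(n):
    im,d,c=shot(n); m=d>0
    return im,world(c,np.c_[uu[m],vv[m]],d[m])
def box(W,x,y,rx,ry,z0,z1): return W[(abs(W[:,0]-x)<rx)&(abs(W[:,1]-y)<ry)&(W[:,2]>z0)&(W[:,2]<z1)]
def topof(W,*a):
    P=box(W,*a)
    if len(P)<20: return None
    zt=np.percentile(P[:,2],90); Q=P[abs(P[:,2]-zt)<4]; return round(zt,1),rect(Q),len(Q)
E
python3 - <<'E'
from w import *
s=ctrl.read_state(); print(s["eef_pos"],s["tool_rot"])
im,W=cloud("wrist"); cv2.imwrite("pics/w1.png",im)
print("grip",topof(W,460,212,35,30,55,100)); print("lid",topof(W,580,208,60,50,75,120))
E
```

```text
[455.27670696 210.21121338 180.70383877] [ 3.1399228   0.00334448 -0.03203735]
grip (np.float64(76.1), array([455.6, 213.3,  30.3,  13.6,  -2.2]), 734)
lid (np.float64(86.7), array([569.7, 209.4,  72.3,  60.2,  -2. ]), 13135)
```

View pics/w1.png

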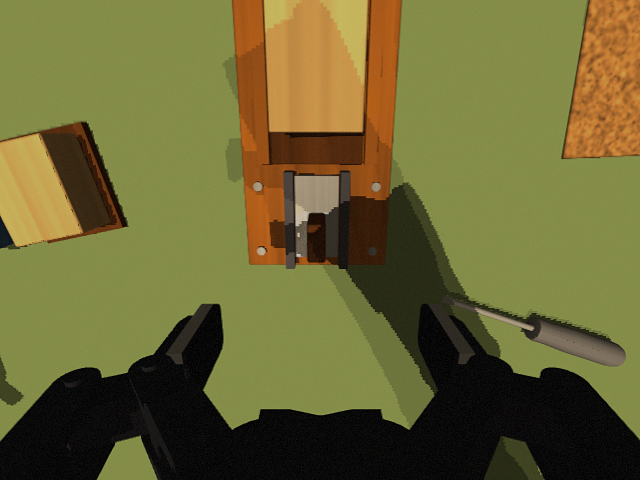

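The block is at (316,237), between its two low rails and centred between the jaws; the lid is ahead at (316,65). Going down now.

Emit:
send_rows(
  rows=[
    {"x": 0,"y": 0.3,"z": -4,"roll": 0,"claw": 0},
    {"x": 0,"y": 0.3,"z": -8,"roll": 0,"claw": 0},
    {"x": 0,"y": 0.3,"z": -11,"roll": 0,"claw": 0},
    {"x": 0,"y": 0.3,"z": -12.1,"roll": 0,"claw": 0},
    {"x": 0,"y": 0.3,"z": -12.1,"roll": 0,"claw": 0.5},
  ],
)

```text
clock: 3.37
eef_pos: [455.8, 210.4, 60.4]
tool_rot: [3.139, 0.003, -0.037]
force: [0.0, -0.4, 0.5]
width: 75.6
```

Emit:
send_rows(
  rows=[
    {"x": 0,"y": 0,"z": 0,"roll": 0,"claw": 1},
    {"x": 0,"y": 0,"z": 0,"roll": 0,"claw": 1},
    {"x": 0,"y": 0,"z": 0,"roll": 0,"claw": 1},
    {"x": 0,"y": 0,"z": 0,"roll": 0,"claw": 1},
    {"x": 0,"y": 0,"z": 0,"roll": 0,"claw": 1},
  ],
)

```text
clock: 3.78
eef_pos: [457.3, 213.4, 62.7]
tool_rot: [-3.139, -0.003, -0.035]
force: [-1.6, 3.6, 17.7]
width: 12.9
```

```bash
python3 - <<'E'
from h import *
s=ctrl.read_state(); print(s["eef_pos"],s["force"],s["torque"],s["width"],ctrl.tcp_to_tips)
E
```

```text
[457.33217765 213.38009897  62.66121539] [-1.55097667  3.60350785 17.6798971 ] [-0.42000447  0.3875986   0.02533969] 12.872134958615332 11.0
```

Emit:
send_rows(
  rows=[
    {"x": 0,"y": 0,"z": 0.2,"roll": 0,"claw": 1},
    {"x": 0,"y": 0,"z": 0.3,"roll": 0,"claw": 1},
    {"x": 0,"y": 0,"z": 0.3,"roll": 0,"claw": 1},
  ],
)

```text
clock: 4.03
eef_pos: [455.3, 213.4, 63.1]
tool_rot: [-3.141, 0.002, -0.034]
force: [0.8, 3.9, -18.1]
width: 12.8
```

Emit:
send_rows(
  rows=[
    {"x": 0,"y": 0,"z": -0.15,"roll": 0,"claw": 1},
    {"x": 0.5,"y": -0.02,"z": -0.15,"roll": 0,"claw": 1},
    {"x": 1.0,"y": -0.04,"z": -0.15,"roll": 0,"claw": 1},
    {"x": 1.5,"y": -0.05,"z": -0.15,"roll": 0,"claw": 1},
    {"x": 2.0,"y": -0.07,"z": -0.15,"roll": 0,"claw": 1},
  ],
)

```text
clock: 4.45
eef_pos: [476.1, 212.6, 63.0]
tool_rot: [-3.141, 0.001, -0.034]
force: [-1.8, 5.1, -6.8]
width: 13.0
```

Emit:
send_rows(
  rows=[
    {"x": 0.3,"y": -0.01,"z": 0,"roll": 0,"claw": 1},
    {"x": 0.5,"y": -0.02,"z": 0,"roll": 0,"claw": 1},
    {"x": 0.5,"y": -0.02,"z": 0,"roll": 0,"claw": 1},
  ],
)

```text
clock: 4.7
eef_pos: [481.8, 212.4, 62.9]
tool_rot: [-3.14, -0.0, -0.034]
force: [0.3, 5.0, -7.4]
width: 12.8
```

Moved about 26 mm so far, with no stop felt; continuing in small steps.

Emit:
send_rows(
  rows=[
    {"x": 0.2,"y": -0.01,"z": 0,"roll": 0,"claw": 1},
    {"x": 0.4,"y": -0.02,"z": 0,"roll": 0,"claw": 1},
    {"x": 0.4,"y": -0.02,"z": 0,"roll": 0,"claw": 1},
  ],
)

```text
clock: 4.95
eef_pos: [485.6, 212.3, 62.9]
tool_rot: [-3.14, -0.0, -0.034]
force: [-1.1, 5.4, -6.6]
width: 12.7
```

Emit:
send_rows(
  rows=[
    {"x": 0.2,"y": -0.01,"z": 0,"roll": 0,"claw": 1},
    {"x": 0.3,"y": -0.01,"z": 0,"roll": 0,"claw": 1},
    {"x": 0.3,"y": -0.01,"z": 0,"roll": 0,"claw": 1},
  ],
)

```text
clock: 5.2
eef_pos: [485.6, 212.3, 62.9]
tool_rot: [-3.141, 0.005, -0.034]
force: [-5.5, 5.5, -2.0]
width: 12.7
```

Emit:
send_rows(
  rows=[
    {"x": 0.1,"y": 0,"z": 0,"roll": 0,"claw": 1},
    {"x": 0.2,"y": -0.01,"z": 0,"roll": 0,"claw": 1},
    {"x": 0.2,"y": -0.01,"z": 0,"roll": 0,"claw": 1},
    {"x": 0.2,"y": -0.01,"z": 0,"roll": 0,"claw": 1},
  ],
)

```text
clock: 5.53
eef_pos: [485.7, 212.2, 62.9]
tool_rot: [3.141, 0.008, -0.033]
force: [-11.0, 5.6, 1.4]
width: 12.9
```

Emit:
send_rows(
  rows=[
    {"x": -0.3,"y": 0.01,"z": 0,"roll": 0,"claw": 0.5},
    {"x": -0.4,"y": 0.01,"z": 0,"roll": 0,"claw": 0},
    {"x": -0.4,"y": 0.01,"z": 0,"roll": 0,"claw": 0},
    {"x": -0.4,"y": 0.01,"z": 0,"roll": 0,"claw": 0},
    {"x": -0.4,"y": 0.01,"z": 0,"roll": 0,"claw": 0},
  ],
)

```text
clock: 5.95
eef_pos: [487.2, 210.5, 63.1]
tool_rot: [3.141, -0.001, -0.036]
force: [0.6, -0.8, -1.1]
width: 72.8
```

Emit:
send_rows(
  rows=[
    {"x": 0,"y": 0,"z": 0,"roll": 0,"claw": 0},
    {"x": 0,"y": 0,"z": 3,"roll": 0,"claw": 0},
    {"x": 0,"y": 0,"z": 7,"roll": 0,"claw": 0},
    {"x": 0,"y": 0,"z": 11,"roll": 0,"claw": 0},
    {"x": 0,"y": 0,"z": 11,"roll": 0,"claw": 0},
  ],
)

```text
clock: 6.37
eef_pos: [490.8, 212.6, 179.5]
tool_rot: [-3.136, -0.011, -0.036]
force: [1.7, 0.9, 0.4]
width: 85.3
```

```bash
python3 - <<'E'
from w import *
s=ctrl.read_state(); print(s["eef_pos"],s["tool_rot"],s["force"],s["width"])
im,W=cloud("wrist"); cv2.imwrite("pics/w2.png",im)
print("grip",topof(W,488,212,35,30,55,83)); print("lid",topof(W,585,208,60,50,75,120))
im,W=cloud("scene"); print("scene grip",topof(W,488,212,30,25,55,83)); print("lid",topof(W,585,208,60,50,75,120))
E
```

```text
[490.79478196 212.59333471 179.51198873] [-3.13595689 -0.01132226 -0.03582078] [1.66486159 0.87762237 0.41965261] 85.26069368698703
grip (np.float64(76.0), array([484. , 212.2,  29.5,  13.6,  -2.3]), 719)
lid (np.float64(86.8), array([578.8, 209. ,  89.8,  60.3,  -2. ]), 14444)
scene grip (np.float64(76.6), array([484.7, 211.4,  30.7,  16.3,  -4.5]), 91)
lid (np.float64(87.4), array([579.3, 209. ,  90.6,  62.9,  -2.6]), 1207)
```

View pics/w2.png

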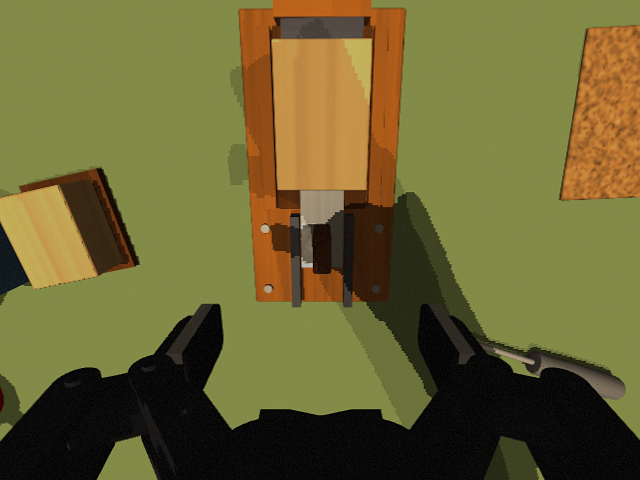

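The block sits at (321,248) with its slide up against the box, about 28.5 mm further on, and the lid is at (321,112). The stop was firm at 11 N against the 2 N it needs, so the slide is home. Now moving over the lid.

Emit:
send_rows(
  rows=[
    {"x": 4,"y": -0.1,"z": 0,"roll": 0,"claw": 0},
    {"x": 8,"y": -0.2,"z": 0,"roll": 0,"claw": 0},
    {"x": 9.3,"y": -0.2,"z": 0,"roll": 0,"claw": 0},
    {"x": 9.3,"y": -0.2,"z": -2,"roll": 0,"claw": 0},
    {"x": 9.3,"y": -0.2,"z": -4,"roll": 0,"claw": 0},
  ],
)

```text
clock: 6.88
eef_pos: [580.5, 208.4, 131.3]
tool_rot: [3.141, -0.001, -0.037]
force: [-1.6, -0.0, -0.2]
width: 85.2
```

Emit:
send_rows(
  rows=[
    {"x": 0,"y": 0,"z": 0,"roll": 0,"claw": 0},
    {"x": 0,"y": 0,"z": 0,"roll": 0,"claw": 0},
    {"x": 0,"y": 0,"z": 0,"roll": 0,"claw": 0},
  ],
)

```text
clock: 7.13
eef_pos: [579.2, 209.0, 132.6]
tool_rot: [3.141, 0.001, -0.035]
force: [0.5, -0.4, 0.1]
width: 85.2
```

Emit:
send_rows(
  rows=[
    {"x": 0,"y": 0,"z": -2,"roll": 0,"claw": 0},
    {"x": 0,"y": 0,"z": -4,"roll": 0,"claw": 0},
    {"x": 0,"y": 0,"z": -6,"roll": 0,"claw": 0},
    {"x": 0,"y": 0,"z": -7.2,"roll": 0,"claw": 0},
    {"x": 0,"y": 0,"z": -7.2,"roll": 0,"claw": 0},
  ],
)

```text
clock: 7.55
eef_pos: [578.1, 208.7, 59.2]
tool_rot: [3.14, 0.003, -0.035]
force: [-0.7, 0.1, -0.5]
width: 85.5
```

Emit:
send_rows(
  rows=[
    {"x": 0,"y": 0,"z": 0,"roll": 0,"claw": 0.2},
    {"x": 0,"y": 0,"z": 0,"roll": 0,"claw": 1},
    {"x": 0,"y": 0,"z": 0,"roll": 0,"claw": 1},
    {"x": 0,"y": 0,"z": 0,"roll": 0,"claw": 1},
    {"x": 0,"y": 0,"z": 0,"roll": 0,"claw": 1},
  ],
)

```text
clock: 7.97
eef_pos: [580.5, 209.4, 62.5]
tool_rot: [-3.141, -0.003, -0.035]
force: [-1.3, 0.5, 5.5]
width: 59.2
```

Emit:
send_rows(
  rows=[
    {"x": 0,"y": 0,"z": 0,"roll": 0,"claw": 1},
    {"x": 0,"y": 0,"z": 0,"roll": 0,"claw": 1},
  ],
)

```text
clock: 8.13
eef_pos: [580.5, 209.4, 62.5]
tool_rot: [-3.141, -0.003, -0.035]
force: [-0.9, -0.6, 5.9]
width: 59.3
```

Gripped at 59 mm. Drawing up slowly.

Emit:
send_rows(
  rows=[
    {"x": 0,"y": 0,"z": 0.3,"roll": 0,"claw": 1},
    {"x": 0,"y": 0,"z": 0.6,"roll": 0,"claw": 1},
    {"x": 0,"y": 0,"z": 1.0,"roll": 0,"claw": 1},
    {"x": 0,"y": 0,"z": 1.4,"roll": 0,"claw": 1},
    {"x": 0,"y": 0,"z": 1.8,"roll": 0,"claw": 1},
  ],
)

```text
clock: 8.55
eef_pos: [579.0, 208.8, 78.5]
tool_rot: [3.141, 0.001, -0.035]
force: [1.3, -0.3, -10.4]
width: 58.8
```

Emit:
send_rows(
  rows=[
    {"x": 0,"y": 0,"z": 0.4,"roll": 0,"claw": 1},
    {"x": 0,"y": 0,"z": 0.8,"roll": 0,"claw": 1},
    {"x": 0,"y": 0,"z": 1.2,"roll": 0,"claw": 1},
    {"x": 0,"y": 0,"z": 1.6,"roll": 0,"claw": 1},
    {"x": 0,"y": 0,"z": 2.0,"roll": 0,"claw": 1},
  ],
)

```text
clock: 8.97
eef_pos: [579.2, 209.0, 99.2]
tool_rot: [3.141, 0.0, -0.035]
force: [1.1, -0.3, -9.2]
width: 59.4
```

Emit:
send_rows(
  rows=[
    {"x": 0,"y": 0,"z": 0.4,"roll": 0,"claw": 1},
    {"x": 0,"y": 0,"z": 0.8,"roll": 0,"claw": 1},
    {"x": 0,"y": 0,"z": 1.2,"roll": 0,"claw": 1},
    {"x": 0,"y": 0,"z": 1.6,"roll": 0,"claw": 1},
    {"x": 0,"y": 0,"z": 2.0,"roll": 0,"claw": 1},
  ],
)

```text
clock: 9.38
eef_pos: [580.2, 209.5, 120.3]
tool_rot: [-3.141, -0.002, -0.035]
force: [-0.4, 0.8, -1.0]
width: 59.2
```

Emit:
send_rows(
  rows=[
    {"x": 0,"y": 0,"z": 1,"roll": 0,"claw": 1},
    {"x": 0,"y": 0,"z": 2.5,"roll": 0,"claw": 1},
    {"x": 0,"y": 0,"z": 4,"roll": 0,"claw": 1},
    {"x": 0,"y": 0,"z": 5,"roll": 0,"claw": 1},
    {"x": 0,"y": 0,"z": 5,"roll": 0,"claw": 1},
  ],
)

```text
clock: 9.8
eef_pos: [581.2, 209.7, 172.0]
tool_rot: [-3.139, -0.005, -0.035]
force: [0.4, 0.6, -1.8]
width: 59.2
```

```bash
python3 - <<'E'
from w import *
s=ctrl.read_state(); print(s["eef_pos"],s["tool_rot"],s["force"],s["width"])
im,W=cloud("scene"); cv2.imwrite("pics/s2.png",im[60:300,220:540].repeat(2,0).repeat(2,1))
print("scene grip",topof(W,486,212,30,25,55,83))
im,W=cloud("top"); print("top grip",topof(W,486,212,30,25,55,83))
im,W=cloud("wrist"); cv2.imwrite("pics/w3.png",im)
E
```

```text
[581.18611637 209.70772488 171.96338862] [-3.13941594 -0.00503897 -0.0351679 ] [ 0.41521397  0.61655763 -1.79318553] 59.176562757116734
scene grip (np.float64(76.1), array([484. , 211.4,  29.7,  15.8,  -0.9]), 90)
top grip (np.float64(77.3), array([484.8, 211.5,  29. ,  15. ,   0.7]), 160)
```

View pics/s2.png

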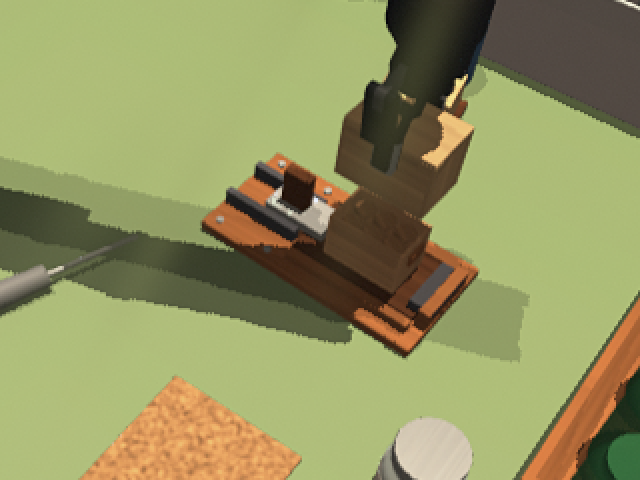

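The lid (about (400,165) in the crop) hangs clear of the inner shell at (378,235). The foot is still in the board and the slide still home (block at (298,187)). Carrying the lid to the mat.

Emit:
send_rows(
  rows=[
    {"x": 0,"y": -2,"z": 0,"roll": 0,"claw": 1},
    {"x": 0,"y": -5,"z": 0,"roll": 0,"claw": 1},
    {"x": 0,"y": -8,"z": 0,"roll": 0,"claw": 1},
    {"x": 0,"y": -11,"z": 0,"roll": 1,"claw": 1},
    {"x": 0,"y": -14,"z": 0,"roll": 2,"claw": 1},
  ],
)

```text
clock: 10.37
eef_pos: [578.5, 67.7, 167.7]
tool_rot: [3.141, 0.002, 0.001]
force: [0.9, -0.5, -1.1]
width: 59.6
```

Emit:
send_rows(
  rows=[
    {"x": 0,"y": -3,"z": 0,"roll": 0,"claw": 1},
    {"x": 0,"y": -6,"z": 0,"roll": 0,"claw": 1},
    {"x": -0.2,"y": -9,"z": 0,"roll": 0,"claw": 1},
    {"x": -0.2,"y": -12,"z": 0,"roll": 0,"claw": 1},
    {"x": -0.2,"y": -14,"z": 0,"roll": 0,"claw": 1},
  ],
)

```text
clock: 10.78
eef_pos: [576.2, -74.9, 167.8]
tool_rot: [3.14, 0.002, -0.003]
force: [-0.1, -0.0, -1.3]
width: 59.5
```

Emit:
send_rows(
  rows=[
    {"x": 0,"y": -0.4,"z": -3,"roll": 0,"claw": 1},
    {"x": 0,"y": -0.4,"z": -6,"roll": 0,"claw": 1},
    {"x": 0,"y": -0.4,"z": -8,"roll": 0,"claw": 1},
    {"x": 0,"y": -0.4,"z": -8,"roll": 0,"claw": 1},
    {"x": 0,"y": -0.4,"z": -8,"roll": 0,"claw": 1},
  ],
)

```text
clock: 11.2
eef_pos: [576.1, -74.7, 87.4]
tool_rot: [-3.141, 0.004, -0.0]
force: [0.8, -0.2, -0.5]
width: 59.2
```

```bash
python3 - <<'E'
from w import *
s=ctrl.read_state(); print(s["eef_pos"],s["tool_rot"],s["force"],s["width"])
im,W=cloud("scene"); cv2.imwrite("pics/s3.png",im[150:390,180:500].repeat(2,0).repeat(2,1))
P=box(W,577,-75,60,45,35,200); print("scene lid lowest",np.percentile(P[:,2],[0,1,3]))
F=P[(P[:,1]<-95)&(P[:,1]>-115)&(P[:,2]<85)]; print("near face",[np.round(np.percentile(F[:,i],[1,50,99]),1) for i in range(3)])
im,W=cloud("wrist"); cv2.imwrite("pics/w3.png",im)
P=box(W,577,-75,90,90,2,6.5); print("mat wrist xy range",P[:,:2].min(0),P[:,:2].max(0))
print("lid top wrist",topof(W,577,-75,60,45,60,130))
E
```

```text
[576.10985911 -74.73071233  87.38217884] [-3.14115981e+00  3.81033654e-03 -1.37071964e-04] [ 0.81608618 -0.18114479 -0.48306415] 59.16526527264152
scene lid lowest [44.9996646  48.23120002 51.07729455]
near face [array([530.6, 597.7, 619.6]), array([-105.5, -104.2,  -96.2]), array([46.6, 61.7, 84.6])]
mat wrist xy range [ 523.57734    -162.86055692] [658.23312946   5.23009468]
lid top wrist (np.float64(113.0), array([583.1, -75. ,  86.5,  77. , -89.4]), 29362)
```

View pics/s3.png

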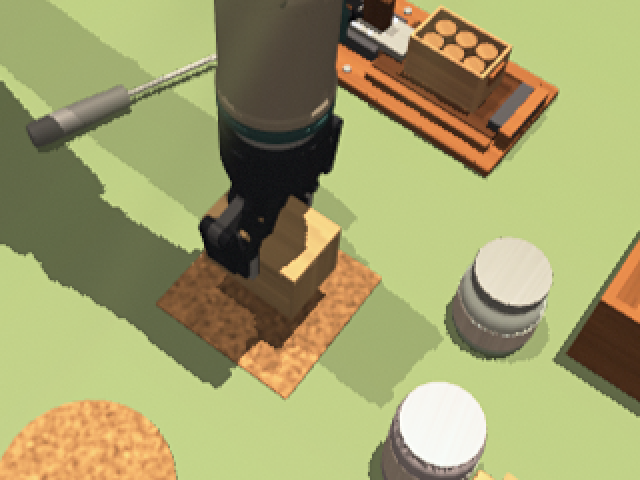

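View pics/w3.png

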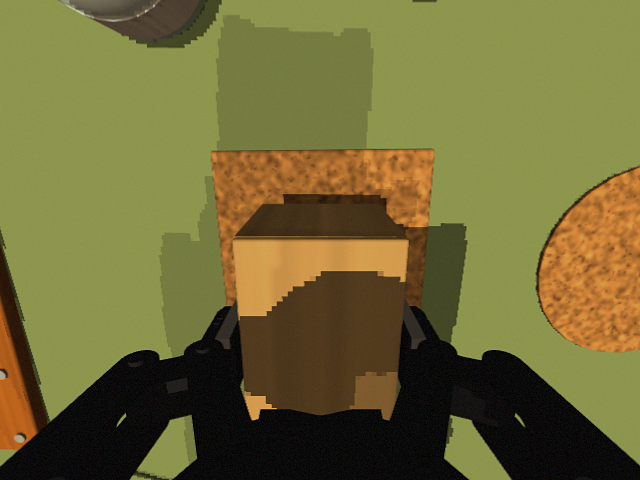

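The lid's top is at (320,320) over the square mat (222–434 across in the wrist view) and its open end is down. The bottom is at about 49 mm, so contact should come at a TCP height of about 42.

Emit:
send_rows(
  rows=[
    {"x": 0,"y": 0,"z": -2,"roll": 0,"claw": 1},
    {"x": 0,"y": 0,"z": -3.2,"roll": 0,"claw": 1},
    {"x": 0,"y": 0,"z": -3.8,"roll": 0,"claw": 1},
    {"x": 0,"y": 0,"z": -4.0,"roll": 0,"claw": 1},
    {"x": 0,"y": 0,"z": -4.0,"roll": 0,"claw": 1},
  ],
)

```text
clock: 11.72
eef_pos: [577.3, -74.8, 48.8]
tool_rot: [-3.142, 0.0, 0.0]
force: [0.5, -0.7, -1.0]
width: 59.0
```

Emit:
send_rows(
  rows=[
    {"x": 0,"y": 0,"z": -0.1,"roll": 0,"claw": 1},
    {"x": 0,"y": 0,"z": -0.2,"roll": 0,"claw": 1},
    {"x": 0,"y": 0,"z": -0.3,"roll": 0,"claw": 1},
    {"x": 0,"y": 0,"z": -0.3,"roll": 0,"claw": 1},
  ],
)

```text
clock: 12.05
eef_pos: [577.6, -74.9, 46.0]
tool_rot: [3.142, -0.0, -0.0]
force: [-0.3, -0.1, -1.2]
width: 59.2
```

Emit:
send_rows(
  rows=[
    {"x": 0,"y": 0,"z": -0.1,"roll": 0,"claw": 1},
    {"x": 0,"y": 0,"z": -0.2,"roll": 0,"claw": 1},
    {"x": 0,"y": 0,"z": -0.2,"roll": 0,"claw": 1},
    {"x": 0,"y": 0,"z": -0.2,"roll": 0,"claw": 1},
  ],
)

```text
clock: 12.38
eef_pos: [577.5, -75.0, 44.5]
tool_rot: [3.142, -0.0, -0.0]
force: [-1.3, 0.5, 5.0]
width: 59.3
```

Emit:
send_rows(
  rows=[
    {"x": 0,"y": 0,"z": -0.1,"roll": 0,"claw": 1},
    {"x": 0,"y": 0,"z": -0.1,"roll": 0,"claw": 1},
    {"x": 0,"y": 0,"z": -0.1,"roll": 0,"claw": 1},
  ],
)

```text
clock: 12.63
eef_pos: [577.5, -75.0, 44.5]
tool_rot: [3.142, -0.001, -0.0]
force: [-3.9, -0.5, 13.3]
width: 59.3
```

In contact at 44.5. Easing off by 1 mm, then releasing.

Emit:
send_rows(
  rows=[
    {"x": 0,"y": 0,"z": 0.1,"roll": 0,"claw": 1},
    {"x": 0,"y": 0,"z": 0.1,"roll": 0,"claw": 0.2},
    {"x": 0,"y": 0,"z": 0.1,"roll": 0,"claw": 0},
    {"x": 0,"y": 0,"z": 0.1,"roll": 0,"claw": 0},
    {"x": 0,"y": 0,"z": 0.1,"roll": 0,"claw": 0},
  ],
)

```text
clock: 13.05
eef_pos: [577.4, -74.9, 43.6]
tool_rot: [3.142, 0.0, -0.0]
force: [-0.1, 0.1, 0.3]
width: 85.7
```

Emit:
send_rows(
  rows=[
    {"x": 0,"y": 0,"z": 0,"roll": 0,"claw": 0},
    {"x": 0,"y": 0,"z": 1,"roll": 0,"claw": 0},
    {"x": 0,"y": 0,"z": 4,"roll": 0,"claw": 0},
    {"x": 0,"y": 0,"z": 8,"roll": 0,"claw": 0},
    {"x": 0,"y": 0,"z": 12,"roll": 0,"claw": 0},
  ],
)

```text
clock: 13.47
eef_pos: [576.5, -74.8, 165.0]
tool_rot: [-3.141, 0.002, -0.0]
force: [0.8, -0.8, 0.6]
width: 85.5
```

Emit:
send_rows(
  rows=[
    {"x": -4,"y": -3,"z": 3,"roll": 0,"claw": 0},
    {"x": -8,"y": -5,"z": 5,"roll": 0,"claw": 0},
    {"x": -11,"y": -8,"z": 6,"roll": 0,"claw": 0},
    {"x": -11,"y": -12,"z": 6,"roll": 0,"claw": 0},
    {"x": -11,"y": -12,"z": 6,"roll": 0,"claw": 0},
  ],
)

```text
clock: 13.88
eef_pos: [464.6, -200.1, 226.2]
tool_rot: [3.138, -0.001, -0.006]
force: [0.5, -0.8, -0.8]
width: 85.7
```

```bash
python3 - <<'E'
from w import *
s=ctrl.read_state(); print(s["clock"],s["eef_pos"],s["force"],s["width"])
for n in("top","scene"):
    im,W=cloud(n); cv2.imwrite(f"pics/{n}4.png",im)
    print(n,"lid",topof(W,577,-75,65,50,40,100),"grip",topof(W,486,212,30,25,55,83),"shell",topof(W,580,209,60,40,50,120))
    P=box(W,577,-75,85,85,2.5,6.5); print("mat",rect(P))
E
```

```text
13.8833 [ 464.61001867 -200.09151001  226.22438812] [ 0.47459274 -0.84648509 -0.75153361] 85.70294512892977
top lid (np.float64(70.0), array([577.9, -74.7,  90.8,  60. ,  -0. ]), 1996) grip (np.float64(77.2), array([4.848e+02, 2.118e+02, 2.840e+01, 1.460e+01, 3.000e-01]), 159) shell (np.float64(74.1), array([578.9, 209.3,  82.5,  52.7,  -1.2]), 376)
mat [577.1 -75.1 169.6 169.5 -90. ]
scene lid (np.float64(69.2), array([ 5.763e+02, -7.510e+01,  9.090e+01,  6.090e+01, -4.000e-01]), 1827) grip (np.float64(75.8), array([ 4.847e+02,  2.115e+02,  3.030e+01,  1.510e+01, -2.000e-01]), 93) shell (np.float64(73.5), array([577.4, 209.4,  82. ,  55.4,  -0.9]), 336)
mat [576.9 -73.4 168.1 166.3  -0.7]
```

View pics/scene4.png

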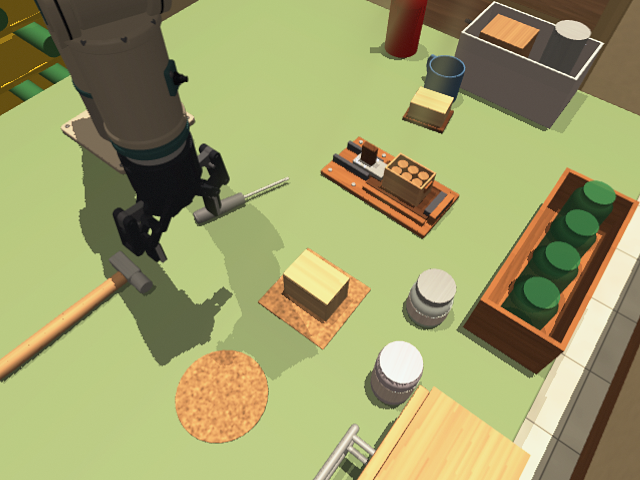

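The lid stands flat in the middle of the square mat at (316,285), and the robot is clear. One last check: where the slide's tongue ends.

```bash
python3 - <<'E'
from w import *
for n in("top","scene"):
    im,d,c=shot(n); m=d>0; W=world(c,np.c_[uu[m],vv[m]],d[m]); C=im[m].astype(int)
    sel=(abs(W[:,1]-211+0.035*(W[:,0]-500))<14)&(W[:,0]>440)&(W[:,0]<545)
    steel=sel&(C.max(1)-C.min(1)<40)&(C.min(1)>90)&(W[:,2]<45)
    print(n,"steel x",np.percentile(W[steel,0],[0,2,98,100]),"z",np.median(W[steel,2]))
    for x in range(495,545,5):
        q=sel&(abs(W[:,0]-x)<2.5); print(x,np.round(np.median(W[q,2]),1),np.median(C[q],0))
t=cv2.imread("pics/top4.png")[190:370,120:230]; cv2.imwrite("pics/t5.png",cv2.resize(t,None,fx=3.3,fy=3.3,interpolation=cv2.INTER_CUBIC))
E
```

```text
top steel x [460.06252293 460.22532893 505.02582301 532.61737749] z 33.632126682783394
495 67.7 [ 34.  63. 110.]
500 34.4 [142.5 159.5 173.5]
505 33.7 [159.  184.  201.5]
510 33.5 [179.  208.5 224. ]
515 33.6 [180. 210. 225.]
520 33.7 [179. 209. 224.]
525 33.4 [179. 208. 224.]
530 33.2 [157.5 185.5 208. ]
535 39.6 [32. 64. 98.]
540 70.8 [ 65. 121. 167.]
scene steel x [459.26304187 460.65359449 525.59777011 528.65762246] z 33.535377831457026
495 58.4 [19.  26.5 41. ]
500 44.6 [35.  50.  72.5]
505 34.0 [181. 201. 214.]
510 33.1 [193. 215. 224.]
515 33.5 [192.  214.5 224. ]
520 33.9 [191. 214. 223.]
525 32.8 [187. 209. 222.]
530 23.9 [ 48.  73. 110.]
535 72.8 [117. 187. 241.]
540 67.3 [ 51.  78. 104.]
```

View pics/t5.png

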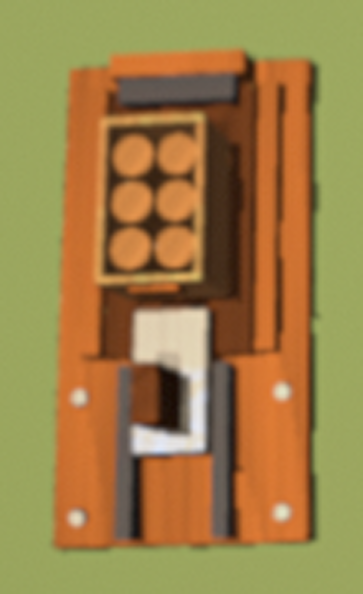

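The steel tongue ends at x of about 528–531. That matches the expected 529.5, which is 20 mm over the foot's near end at 509.5. The crop shows the foot flat in the board, with its far end under the lip at (178,88) and the tongue ending at (170,308). Handing in.

```bash
python3 -c "
from cell import ctrl
print(ctrl.finish_job())"
```

```text
the job is handed in; nothing more can be done
None
```

The job is done and handed in at about 14 s of the 48 s allowed; no verdict came back.

- **Slide:** I pinched its grip and pushed it about 29 mm to a firm stop, reaching 11 N against the 2 N it normally needs. In the last check its tongue ended at x of about 528–531 mm. The expected end, 20 mm over the foot, is about 529.5 mm.
- **Lid:** I drew it straight up at about 10 N until it was clear. It was set down open side down, gripper released, and the last robot position was well clear of everything.
- **Placement:** The lid's centre measures (577.9, -74.7) mm from the top camera and (576.3, -75.1) mm from the scene camera. The first mat measurements put its centre at (578.3, -76.1) and (575.2, -75.0) mm. The lid is therefore within about 1.5 mm of the middle.
- **Box:** The foot looks flat in the board, with its far end under the lip. The inner shell's top reads about 74 mm, against the 75 mm expected.

- **Set-down force:** while feeling for the mat, the contact force reached 13 N. I eased off 1 mm before opening the fingers.
- **Checks that disagreed:** the lid's top measures 69–70 mm instead of 68 mm, which is within the 2 mm calibration. My last automatic fit of the mat's outline gave about 168 mm instead of 140 mm, because it picked up table points. I relied on the earlier mat measurements and the picture instead.

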